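Refit the bayonet strainer cartridge in the wet grinder's filter box

ROBOT

A 6-joint arm with a two-finger parallel gripper is mounted at the origin on the work surface. World frame = base frame: x ahead of the robot, y to its left, z up, the work surface at z = 0. Lengths are in m, angles in rad, forces in N, time in s.
With the tool pointing down it reaches from about 0.375 to 0.975 m from the base axis. Payload 3.8 kg.
Tool frame: the origin (TCP) lies on the mounting face of the last link; the fingertips stand 173 mm ahead of it and the grasp point (between the pads) lies 155 mm ahead of it; z points along the fingers, y is the direction in which the jaws open and shut (so a half turn about z gives the same grasp; the last joint's range is limited). The gripper opens to 85 mm and grips with 20 to 120 N. Pads are 22 mm wide; open, the fingers measure 114 mm over their backs; the gripper's body (76 mm by 85 mm) begins 54 mm behind the grasp point. The pads swing forward as they close: fully open they stand 13 mm farther back than shut.
Start: joints at [-1.263, 0.264, 1.604, -0, 1.274, -0.037], TCP at [0.228, -0.635, 0.405] pointing down, gripper open.
Joint ranges: [-2.63, 2.63], [-0.94, 2.18], [0.31, 2.57], [-1.31, 4.45], [0, 2.66], [-2.55, 2.55]. Speed limits (rad/s): [2.57, 2.57, 3.14, 3.14, 3.14, 3.14].

INTERFACE

Orientations are given as a rotation vector (axis times angle).
In Python, from workcell import bot gives the robot as it stands.
- The arm moves only by the shell command python3 -m jog 'ROWS' [FORCE]. ROWS is JSON, a list that holds one entry, the list of rows, each a list of 7 numbers: the closure, from 0 (fully open) to 1 (shut), then the shift along the tool's x, y, z in cm, then the turn, a rotation vector about the tool's x, y, z in rad. A call has 1 to 12 rows; each row is the pose to reach, as a shift and turn from the pose commanded when the call began, along the tool's axes at that moment; what a row does not reach only later rows make up. A row lasts 1/8 s, in which the tool goes at most 62.5 mm and 10.7 degrees, less where a joint would pass 70% of its speed; a pose out of reach is approached as far as the arm can. A call with a gripper value outside its range is refused whole. The fingers move at their own pace and stop on an object; FORCE is the grip in N (left out, the last holds). Time passes only in rows, so rows that repeat a pose let the fingers close. It gives the time, the measured TCP pose, the force and the opening at its end, in the units of the state.
- bot.read_state(): the state, without advancing time (a new reading comes with each control period).
- bot.read_camera(name): name is "scene" or "top" or "wrist"; returns the picture (384x512x3 uint8, red, green, blue); there is no depth.
- bot.camera_model(name): a dict with "intrinsics" (3x3 intrinsics, pixels), "rvec" (rotation vector, rad) and "tvec" (3), from world to camera coordinates, as OpenCV has them. Camera axes: x right, y down, z forward; pixel columns grow to the right and rows downward; lengths in m; the calibration is good to about 2 mm. A picture is of the moment at which its call begins: read the wrist's pose just before it. camera_model takes no time and is no camera call; for the wrist camera it gives the pose at the moment of the call.
- bot.finish_job(): hands the job in, once; it reports no verdict.
The state is a dict: "time": time; "q": joint angles; "joint_vel": joint speeds; "joint_torque": joint torques, N m; "tool_pos": TCP position; "tcp_rot": TCP orientation; "wrist_force": force on the tool from outside, world axes, zero at the start; "torque": the same for the moment, N m; "width": opening from 0.0 (shut) to 1.0 (fully open).
Only numpy, scipy, OpenCV 4.12 (cv2) and the standard library are available. Lean on these libraries where they do the work, as an engineer would, in place of code of your own. Each camera call takes 0.05 s, during which the arm holds its last target.

TASK

Pick the strainer cartridge out of the drip tray by its upright grip bar, set it in the round mouth of the filter box, turn it until its two lugs find the slots, push it down against the spring and twist it clockwise to the stop, then let go. The slots are not exactly where the box suggests, so feel for them; press and twist gently, never with more than about 50 newtons on the lugs, and leave everything else on the bench where it is.

Things in the scene. Friction and masses are not known exactly. Their poses are not given: they have to be found in the camera images.
- cartridge: Strainer cartridge, 80 mm tall, 0.15-0.3 kg, upright in the drip tray. Origin: centre of its underside, z up. Grey barrel, radius 21 mm (tapered to 16 mm over the lowest 7 mm), up to 40 mm height; black flange, radius 30 mm, from 40 to 46 mm; above it the grip bar. Half a turn about z makes no difference.
- lugs (a point): On the cartridge's axis at the height of its lugs' lower faces, 24 mm above its underside; axes as the cartridge. Two lugs, at +x and -x, each 11 mm wide (y), 6 mm high, reaching out to 28 mm radius.
- grip (a point): Where to grip the cartridge: on its axis, 66 mm above its underside; axes as the cartridge. The upright black bar is 46 mm long (x, in line with the lugs), 14 mm wide (y), from 46 mm to 80 mm above the underside.
- filter_box: Filter box: fixed grey steel box 170 mm (x) by 130 mm (y), its deck 84 mm high, with the steel bayonet collar upright at its centre (outer radius 37 mm, top 95 mm high). Origin: centre of its underside. Its yaw is within 0.4 rad of zero.
- mouth (a point): Centre of the collar's mouth, level with the lip's top, 95 mm above the bench; axes as the filter box. Lip 6 mm thick, round opening of radius 23 mm, with two slots 14 mm wide on opposite sides. They lie roughly along the box's +x and -x, but up to 0.5 rad off either way (not measured): see them from above, or turn the cartridge, its lugs resting lightly on the lip, until they drop in.
- seated (a point): Where the cartridge's underside is when locked: on the mouth's axis, 36 mm below the lip's top. Going down from lugs resting on the lip (underside 24 mm below it): sprung plate met after 6 mm (4 N, then 0.6 N per mm); lugs clear below the lip after 12 mm; flange hits the lip (hard bottom) after 16 mm. Twist at 13 to 16 mm. On release the spring lifts the lugs against the lip's underside.
- valve_ring (a joint): Angle (rad) of the ring inside the collar whose forks the lugs drop into and carry round: 0 at the slots, growing clockwise seen from above, 0.85 at the hard stop. The lugs have 0.055 rad of play either way in the forks. It turns with about 0.12 N m of friction plus the lugs' rubbing, 0.1 to 0.3 N m in all; at the stop 0.5 N m is plenty (1 N m loads the lugs with over 40 N, counted with the push).
- drip_tray: The drip tray the cartridge stands in: fixed low aluminium tray 170 mm (x) by 130 mm (y), walls 14 mm high, floor 4 mm thick. Origin: centre of its underside.
- stone_grey: Bystander: grey whetstone 60 x 180 x 25 mm lying on the bench. Origin: centre of its underside.
- stone_brown: Bystander: red-brown whetstone 75 x 150 x 50 mm. Origin: centre of its underside.
- knife_long: Bystander: long knife with a pale wooden handle, about 340 mm long, lying flat. Origin: front end of the handle, on the bench.
- knife_short: Bystander: short knife with a black handle, about 280 mm long, lying flat. Origin: front end of the handle, on the bench.
- oil_bottle: Bystander: amber honing oil bottle, 42 mm across, 120 mm tall. Origin: centre of its underside.
- stone_box: Bystander: cardboard box 55 x 120 x 40 mm. Origin: centre of its underside.
- spent_strainer: Bystander: small spent strainer without lugs or grip bar, 36 mm across, 49 mm tall. Origin: centre of its underside.
Mind the look-alikes: they are no part of the job. Leave any red, turquoise or yellow look-alike of the cartridge alone.

How it is judged:
On the way, in this order (a step that is already met when the one before it is completed fails the run):
1. the cartridge is lifted out of the drip tray (height (world z) of cartridge above 0.04 m), for 0.1 s.
2. the cartridge is pushed in through the slots: upright, on the mouth's axis, underside more than 34 mm below the lip top (z of cartridge in the frame of mouth below -0.034 m and horizontal distance between cartridge and mouth below 0.005 m and angle between cartridge's own z axis and vertical below 0.12 rad), for 0.1 s.
3. it is twisted to the stop (value of joint valve_ring above 0.75 rad), for 0.1 s.
At the end, for the whole second after the job is handed in: The cartridge sits locked in the mouth: valve ring turned past 0.73 rad (stop at 0.85), underside 34 to 43 mm below the lip top, axis within 5 mm of the mouth's and within 0.1 rad of upright, released and at rest (value of joint valve_ring above 0.73 rad and z of cartridge in the frame of mouth between -0.043 and -0.034 m and horizontal distance between cartridge and mouth below 0.005 m and angle between cartridge's own z axis and vertical below 0.1 rad and linear speed of cartridge below 0.02 m/s); the robot touches nothing.
It fails at once if the cartridge is pressed or twisted against the filter box with more than 60 N (contact force between cartridge and filter_box above 60 N).
It fails at once if a bystander is moved by more than 30 mm (distance of any of stone_grey, stone_brown, knife_long, knife_short, oil_bottle, stone_box, spent_strainer from where it was at the start of the episode above 0.03 m).
It also fails if it takes over 72 s, if anything falls off the work surface, if the arm or the gripper's body presses on something with over 40 N, if the wrist force passes 120 N, or if a joint passes its speed limit or range.

## Working session

There is one attempt and no reset: what is moved stays moved. The work goes in short steps, Python scripts to look and compute and a shell command to move; the robot and the scene stay as the last step left them, time stands still between calls to the robot, and variables do not carry over. Pictures are saved under pics/ and viewed, and the job is handed in when it is done.

```bash
mkdir -p pics; ls; python3 - <<'E'
from workcell import bot
import cv2
for n in("scene","top","wrist"):
    m=bot.camera_model(n)
    cv2.imwrite(f"pics/{n}0.png",bot.read_camera(n)[:,:,::-1])
    print(n,m)
print(bot.read_state())
E
```

```text
pics
scene {'intrinsics': array([[393.26140179,   0.        , 254.49702059],
       [  0.        , 393.26140179, 187.28009999],
       [  0.        ,   0.        ,   1.        ]]), 'rvec': array([ 1.93969891,  1.47948159, -0.61613528]), 'tvec': array([-0.16290016, -0.29151725,  1.49322292])}
top {'intrinsics': array([[361.29105613,   0.        , 249.61191797],
       [  0.        , 361.29105613, 196.90668942],
       [  0.        ,   0.        ,   1.        ]]), 'rvec': array([ 2.23484505, -1.93883852,  0.23469905]), 'tvec': array([-0.05335109,  0.55534654,  1.05386036])}
wrist {'intrinsics': array([[287.89435205,   0.        , 257.11965383],
       [  0.        , 287.89435205, 191.90916431],
       [  0.        ,   0.        ,   1.        ]]), 'rvec': array([-2.34512828,  1.6499111 ,  0.26908198]), 'tvec': array([-0.67367759, -0.04139561,  0.379548  ])}
{'time': 0.15, 'q': array([-1.26290584e+00,  2.64578133e-01,  1.60509640e+00,  2.02074254e-06,
        1.27368814e+00, -3.68529341e-02]), 'joint_vel': array([-0.00056715, -0.00019117, -0.0053795 , -0.00153258,  0.0001121 ,
       -0.00047429]), 'joint_torque': array([ 3.56571400e-04, -5.15904486e+01, -3.67960453e+01, -7.17406056e-05,
        8.04275391e-03,  1.12689548e-05]), 'tool_pos': array([ 0.2280654 , -0.63501376,  0.40362958]), 'tcp_rot': array([-3.09330867e+00, -5.38542291e-01,  3.72420419e-04]), 'wrist_force': array([ 0.46068572,  0.55572417, -0.36433159]), 'torque': array([-0.03432462, -0.02360673,  0.05975643]), 'width': 1.0008195413641774}
```

View pics/scene0.png

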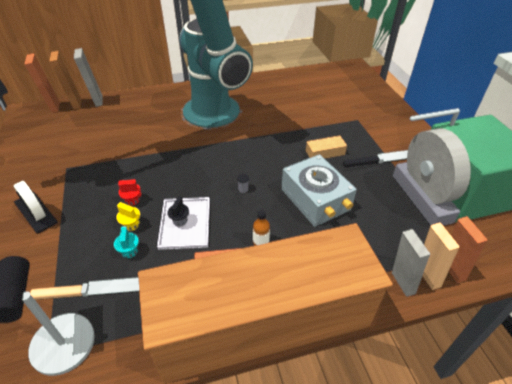

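View pics/top0.png

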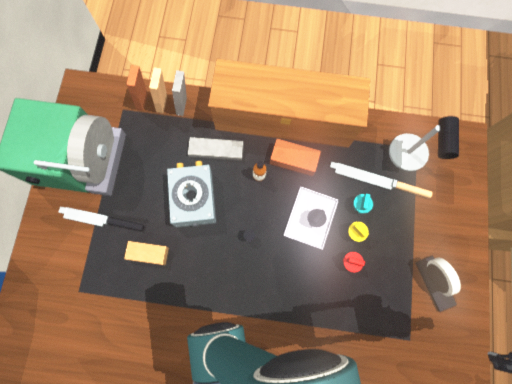

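View pics/wrist0.png

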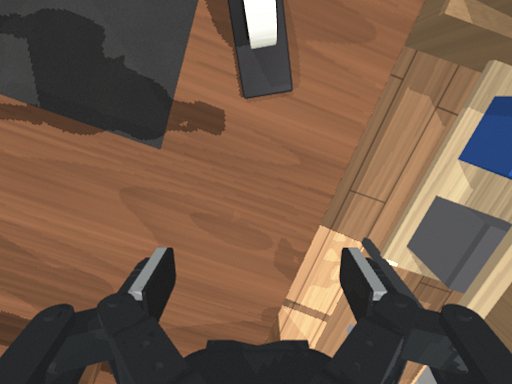

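The top view shows the black-topped cartridge in the white tray at about (317,216). Its coloured look-alikes are turquoise (363,203), yellow (358,231) and red (354,262), and the small dark spent strainer is at (243,236). The filter box is at (190,193). Only the black one in the tray fits the description, so I'll enlarge it and measure.

```bash
cat > h.py <<'E'
import numpy as np,cv2
from workcell import bot
from scipy.spatial.transform import Rotation as R
def ray(m,uv):
    K=m["intrinsics"];Rm=R.from_rotvec(m["rvec"]).as_matrix();t=np.array(m["tvec"])
    d=Rm.T@np.linalg.solve(K,[uv[0],uv[1],1.]);return -Rm.T@t,d
def onz(m,uv,z):
    o,d=ray(m,uv);return o+d*(z-o[2])/d[2]
def proj(m,p):
    return cv2.projectPoints(np.array([p],float),np.array(m["rvec"]),np.array(m["tvec"]),m["intrinsics"],None)[0].ravel()
E
python3 - <<'E'
from h import *
t=cv2.imread("pics/top0.png");s=cv2.imread("pics/scene0.png")
f=lambda a:cv2.resize(a,(400,400),interpolation=cv2.INTER_CUBIC)
a=np.hstack([f(t[180:252,281:353]),f(t[152:232,150:230])]);cv2.imwrite("pics/c1.png",a)
b=np.hstack([f(s[180:260,140:220]),f(s[145:235,275:365])]);cv2.imwrite("pics/c2.png",b)
m=bot.camera_model("top")
print("tray ctr",onz(m,(313,217),.01),"cart top",onz(m,(317,216),.08),"box",onz(m,(190,191),.095))
E
```

```text
tray ctr [ 0.53364026 -0.1840804   0.01      ] cart top [ 0.52403275 -0.18481785  0.08      ] box [0.54296777 0.20576718 0.095     ]
```

View pics/c1.png

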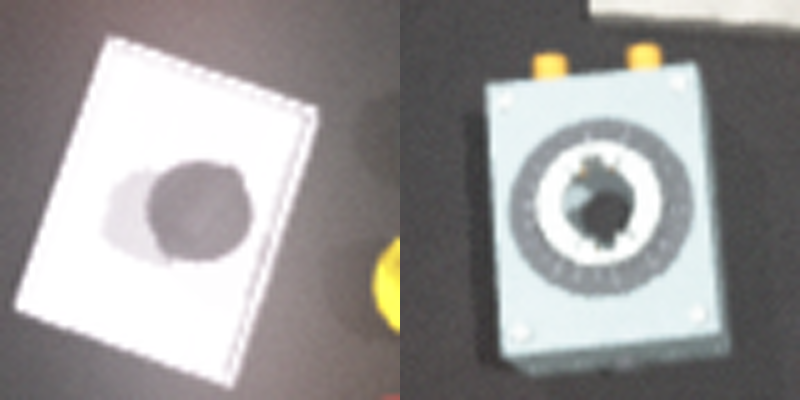

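View pics/c2.png

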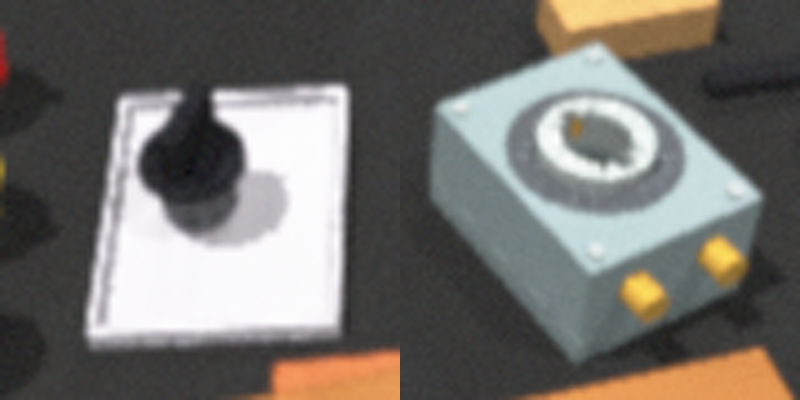

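The crops confirm it: a black flange and bar on a grey barrel in the white tray, and the collar slots in the box look roughly along image-vertical. Next I'll bring the wrist camera over the cartridge.

```bash
cat >> h.py <<'E'
def plan(p,yaw=None,rv=None):
    """print tool-frame shift(cm) and turn for TCP target p; yaw = world angle of tool x, tool down"""
    s=bot.read_state();A=R.from_rotvec(s["tcp_rot"])
    sh=A.inv().apply(np.array(p)-s["tool_pos"])*100
    ax=A.as_matrix()
    print("t",s["time"],"pos",s["tool_pos"].round(4),"toolx yaw",np.arctan2(ax[1,0],ax[0,0]).round(4),"z",ax[:,2].round(4),"q",s["q"].round(3))
    print("F",s["wrist_force"].round(2),"M",s["torque"].round(3),"w",round(s["width"],3))
    print("shift",sh.round(2))
    if yaw is not None:
        B=R.from_matrix(np.array([[np.cos(yaw),np.sin(yaw),0],[np.sin(yaw),-np.cos(yaw),0],[0,0,-1]]).T.T)
        print("turn",(A.inv()*B).as_rotvec().round(4))
E
python3 - <<'E'
from h import *
s=bot.read_state();m=bot.camera_model("wrist");A=R.from_rotvec(s["tcp_rot"])
o,d=ray(m,(256,192));print("cam in tool",A.inv().apply(o-s["tool_pos"]),"axis",A.inv().apply(d))
plan((.524,-.185,.40),0.34)
E
```

```text
cam in tool [ 0.08030104 -0.0003885   0.03122386] axis [-0.31621534 -0.00339628  0.94868938]
t 0.15 pos [ 0.2281 -0.635   0.4036] toolx yaw 0.3447 z [-5.0e-04  1.7e-03 -1.0e+00] q [-1.263  0.265  1.605  0.     1.274 -0.037]
F [ 0.46  0.56 -0.36] M [-0.034 -0.024  0.06 ] w 1.001
shift [ 43.06 -32.35   0.42]
turn [-0.0018 -0.0001  0.0047]
```

```bash
python3 -m jog '[[[0,2,-1.5,0,0,0,0],[0,6,-4.5,0,0,0,0],[0,10.5,-7.9,0,0,0,0],[0,15,-11.3,0,0,0,0],[0,19.5,-14.6,0,0,0,0],[0,24,-18,0,0,0,0],[0,28.5,-21.4,0,0,0,0],[0,33,-24.8,0,0,0,0],[0,37.5,-28.2,0,0,0,0],[0,41,-30.8,0,0,0,0],[0,43,-32.3,0,0,0,0],[0,43,-32.3,0,0,0,0]]]'
python3 - <<'E'
from h import *
m=bot.camera_model("wrist");cv2.imwrite("pics/w1.png",bot.read_camera("wrist")[:,:,::-1])
plan((.524,-.185,.40),0.34)
E
```

```text
time: 1.65
tool_pos: [0.524, -0.1834, 0.4045]
tcp_rot: [-3.093, -0.545, 0.0]
wrist_force: [-0.3, 0.3, -0.6]
width: 1.002
t 1.7 pos [ 0.5235 -0.1845  0.4045] toolx yaw 0.3474 z [-7.e-04  1.e-04 -1.e+00] q [-0.384  0.038  1.863 -0.     1.242  0.84 ]
F [-0.41 -0.42 -0.61] M [-0.072 -0.019 -0.   ] w 1.001
shift [0.03 0.07 0.45]
turn [-0.0003  0.0006  0.0074]
```

View pics/w1.png

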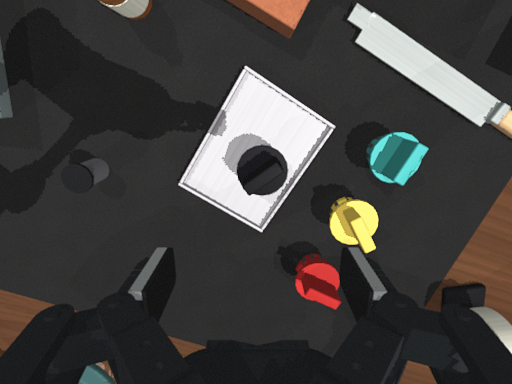

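The wrist view shows the cartridge at about (262,170) in the tray, with its bar faintly visible. I'll enlarge it with the contrast stretched.

```bash
python3 - <<'E'
from h import *
im=cv2.imread("pics/w1.png")
c=im[130:210,222:302];g=np.clip(c.astype(float)*4,0,255).astype(np.uint8)
cv2.imwrite("pics/c3.png",cv2.resize(g,(600,600),interpolation=cv2.INTER_CUBIC))
m=bot.camera_model("wrist");print(proj(m,(.524,-.185,.05)),proj(m,(.524,-.185,.084)))
E
```

```text
[257.97682321 169.00659723] [258.08137687 176.8784661 ]
```

View pics/c3.png

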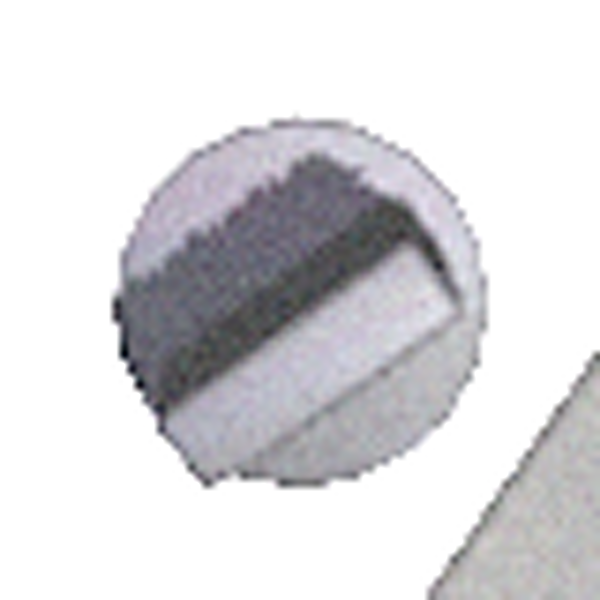

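The bar's top face shows clearly, with corners at about (410,240), (462,307), (210,487) and (163,412) in the crop.

```bash
python3 - <<'E'
from h import *
m=bot.camera_model("wrist")
# cubic-resize pixel centres: src=(dst+.5)/7.5-.5
P=[onz(m,((u+.5)/7.5-.5+222,(v+.5)/7.5-.5+130),.084) for u,v in[(410,240),(462,307),(210,487),(163,412)]]
P=np.array(P);c=P.mean(0);d=(P[0]+P[1]-P[2]-P[3])/2
print(c,np.linalg.norm(d),np.linalg.norm(P[0]-P[1]),np.linalg.norm(P[2]-P[3]),"bar yaw",np.arctan2(d[1],d[0]))
f=onz(m,((298+.5)/7.5-.5+222,(302)/7.5-.5+130),.05);print("flange",f)
y=np.arctan2(d[1],d[0])
for k in(y,y+np.pi,y-np.pi):plan((c[0],c[1],.40),k)
E
```

```text
[ 0.52460691 -0.19008045  0.084     ] 0.04282932149754797 0.011942905694095297 0.012860465623406057 bar yaw -0.589820667085642
flange [ 0.52445689 -0.18891363  0.05      ]
t 1.7 pos [ 0.5235 -0.1845  0.4045] toolx yaw 0.3474 z [-7.e-04  1.e-04 -1.e+00] q [-0.384  0.038  1.863 -0.     1.242  0.84 ]
F [-0.41 -0.42 -0.61] M [-0.072 -0.019 -0.   ] w 1.001
shift [-0.09  0.57  0.45]
turn [0.000e+00 7.000e-04 9.372e-01]
t 1.7 pos [ 0.5235 -0.1845  0.4045] toolx yaw 0.3474 z [-7.e-04  1.e-04 -1.e+00] q [-0.384  0.038  1.863 -0.     1.242  0.84 ]
F [-0.41 -0.42 -0.61] M [-0.072 -0.019 -0.   ] w 1.001
shift [-0.09  0.57  0.45]
turn [-9.0000e-04  0.0000e+00 -2.2044e+00]
t 1.7 pos [ 0.5235 -0.1845  0.4045] toolx yaw 0.3474 z [-7.e-04  1.e-04 -1.e+00] q [-0.384  0.038  1.863 -0.     1.242  0.84 ]
F [-0.41 -0.42 -0.61] M [-0.072 -0.019 -0.   ] w 1.001
shift [-0.09  0.57  0.45]
turn [-9.0000e-04  0.0000e+00 -2.2044e+00]
```

```bash
python3 -m jog '[[[0,0,0,0,0,0,-0.1],[0,0,0.1,0,0,0,-0.28],[0,0,0.2,1,0,0,-0.46],[0,0,0.3,2,0,0,-0.64],[0,0,0.4,3,0,0,-0.83],[0.2,0,0.5,4,0,0,-1.02],[0.3,0,0.6,5,0,0,-1.21],[0.4,-0.1,0.6,6,0,0,-1.4],[0.4,-0.1,0.6,7,0,0,-1.59],[0.4,-0.1,0.6,8,0,0,-1.78],[0.4,-0.1,0.6,8,0,0,-1.97],[0.4,-0.1,0.6,8,0,0,-2.14]]]'
python3 -m jog '[[[0.4,0,0,0,0,0,-0.06],[0.4,0,0,0,0,0,-0.06]]]'
python3 - <<'E'
from h import *
m=bot.camera_model("wrist");im=bot.read_camera("wrist")[:,:,::-1]
plan((.5246,-.1900,.229),-.5898+np.pi)
c=proj(m,(.5246,-.19,.07)).astype(int);print(c)
y0=max(0,c[1]-80);x0=c[0]-80
g=np.clip(im[y0:y0+160,x0:x0+160].astype(float)*3,0,255).astype(np.uint8);print(x0,y0)
cv2.imwrite("pics/w2.png",np.hstack([cv2.resize(im,(512,384)),]))
cv2.imwrite("pics/c4.png",cv2.resize(g,(600,int(600*g.shape[0]/160)),interpolation=cv2.INTER_CUBIC))
E
```

```text
time: 3.2
tool_pos: [0.5237, -0.1927, 0.3243]
tcp_rot: [-1.006, -2.975, 0.0]
wrist_force: [-0.1, 0.7, -0.2]
width: 0.599
time: 3.45
tool_pos: [0.524, -0.1927, 0.3246]
tcp_rot: [-0.927, -3.001, 0.0]
wrist_force: [-0.0, -0.0, 0.5]
width: 0.602
t 3.5 pos [ 0.5241 -0.1925  0.3247] toolx yaw 2.5424 z [-2.e-04 -1.e-04 -1.e+00] q [-0.397  0.109  1.94  -0.     1.093 -1.368]
F [-0.57  1.02 -0.08] M [ 0.022 -0.085 -0.04 ] w 0.595
shift [0.1  0.24 9.57]
turn [-0.0002 -0.0001 -0.0094]
[261 199]
181 119
```

View pics/c4.png

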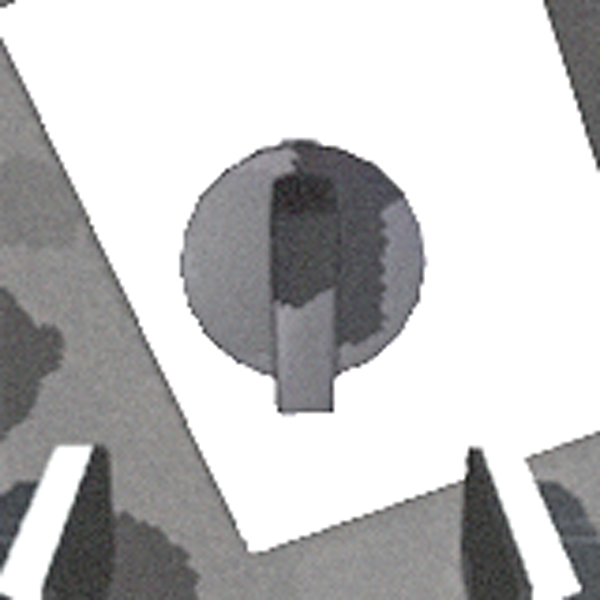

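```bash
python3 - <<'E'
from h import *
m=bot.camera_model("wrist")
P=np.array([onz(m,((u+.5)/3.75-.5+181,(v+.5)/3.75-.5+119),.084) for u,v in[(271,211),(337,211),(334,411),(278,411)]])
c=P.mean(0);d=(P[0]+P[1]-P[2]-P[3])/2
print(c,np.linalg.norm(d),np.linalg.norm(P[0]-P[1]),"yaw",np.arctan2(d[1],d[0]))
print("flange",onz(m,((303+.5)/3.75-.5+181,(260+.5)/3.75-.5+119),.05))
plan((c[0],c[1],.229),np.arctan2(d[1],d[0]))
# fingers' midline
E
```

```text
[ 0.52276196 -0.18792614  0.084     ] 0.04419171771995959 0.01324278196628228 yaw 2.5567039144872394
flange [ 0.52205139 -0.18736714  0.05      ]
t 3.5 pos [ 0.5241 -0.1925  0.3247] toolx yaw 2.5424 z [-2.e-04 -1.e-04 -1.e+00] q [-0.397  0.109  1.94  -0.     1.093 -1.368]
F [-0.57  1.02 -0.08] M [ 0.022 -0.085 -0.04 ] w 0.595
shift [0.37 0.31 9.57]
turn [-0.0002 -0.0001 -0.0143]
```

```bash
python3 -m jog '[[[0.4,0.1,0.1,2,0,0,-0.01],[0.4,0.2,0.3,4.5,0,0,-0.01],[0.4,0.2,0.3,7,0,0,-0.01],[0.4,0.2,0.3,9,0,0,-0.01],[0.4,0.2,0.3,9.5,0,0,-0.01],[0.4,0.2,0.3,9.5,0,0,-0.01],[0.6,0.2,0.3,9.5,0,0,-0.01],[0.8,0.2,0.3,9.5,0,0,-0.01],[1,0.2,0.3,9.5,0,0,-0.01],[1,0.2,0.3,9.5,0,0,-0.01],[1,0.2,0.3,9.5,0,0,-0.01]]]' 60
python3 - <<'E'
from h import *
plan((.5236,-.1889,.229),2.55)
E
```

```text
time: 4.88
tool_pos: [0.5253, -0.1886, 0.2308]
tcp_rot: [0.908, 3.006, -0.001]
wrist_force: [-0.8, -0.2, 5.5]
width: 0.153
t 4.875 pos [ 0.5253 -0.1886  0.2308] toolx yaw 2.5549 z [ 1.6e-03 -9.0e-04 -1.0e+00] q [-0.389  0.216  2.012 -0.     0.912 -1.373]
F [-0.82 -0.2   5.48] M [-0.065  0.189 -0.013] w 0.153
shift [ 0.13 -0.12  0.18]
turn [0.0002 0.0018 0.0049]
```

```bash
python3 -m jog '[[[1,0,0,-1,0,0,0],[1,0,0,-3,0,0,0],[1,0,0,-6,0,0,0],[1,0,0,-10,0,0,0],[1,0,0,-14,0,0,0],[1,0,0,-17,0,0,0],[1,0,0,-18,0,0,0],[1,0,0,-18,0,0,0]]]'
python3 - <<'E'
from h import *
cv2.imwrite("pics/s3.png",bot.read_camera("scene")[:,:,::-1])
m=bot.camera_model("top")
print("bottle",onz(m,(259,171),.06))
plan((.64,.205,.41),np.pi)
E
```

```text
time: 5.88
tool_pos: [0.5246, -0.1882, 0.4094]
tcp_rot: [-0.908, -3.007, -0.0]
wrist_force: [0.3, 0.6, -4.0]
width: 0.149
bottle [0.64646565 0.00812906 0.06      ]
t 5.925 pos [ 0.5243 -0.1881  0.4082] toolx yaw 2.5548 z [-2.1e-03  9.0e-04 -1.0e+00] q [-0.389  0.04   1.854  0.     1.25  -1.373]
F [ 0.44  0.05 -3.26] M [-0.037 -0.008 -0.066] w 0.156
shift [12.13 39.14 -0.17]
turn [ 3.000e-04 -2.300e-03 -5.868e-01]
```

View pics/s3.png

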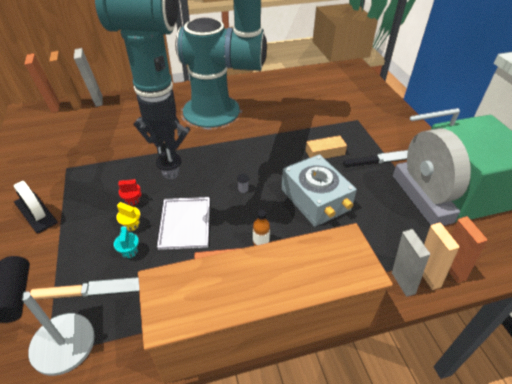

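The scene view shows the cartridge hanging in the gripper at (168,160), with the tray empty. Next I'll carry it towards the box.

```bash
python3 -m jog '[[[1,0.6,2,0,0,0,-0.03],[1,1.8,6,0,0,0,-0.08],[1,3,10,0,0,0,-0.14],[1,4.5,14.5,0,0,0,-0.2],[1,5.9,19,0,0,0,-0.27],[1,7.3,23.5,0,0,0,-0.34],[1,8.7,28,0,0,0,-0.41],[1,10,32.5,0,0,0,-0.48],[1,11.2,36.5,0,0,0,-0.54],[1,11.9,38.5,0,0,0,-0.58],[1,12.1,39.1,0,0,0,-0.587],[1,12.1,39.1,0,0,0,-0.587]]]'
python3 -m jog '[[[1,0,0,0,0,0,0]]]'
python3 - <<'E'
from h import *
m=bot.camera_model("wrist");cv2.imwrite("pics/w4.png",bot.read_camera("wrist")[:,:,::-1])
np.savez("w4.npz",K=m["intrinsics"],r=m["rvec"],t=m["tvec"])
plan((.64,.205,.41),np.pi); print(proj(m,(.543,.206,.095)))
E
```

```text
time: 7.42
tool_pos: [0.6402, 0.204, 0.409]
tcp_rot: [0.0, -3.14, 0.001]
wrist_force: [-0.6, 0.4, -2.6]
width: 0.155
time: 7.55
tool_pos: [0.6404, 0.203, 0.4096]
tcp_rot: [-0.002, -3.141, 0.001]
wrist_force: [0.1, -0.4, -4.1]
width: 0.153
t 7.6 pos [0.6404 0.203  0.4098] toolx yaw 3.1401 z [-1.e-04 -4.e-04 -1.e+00] q [ 0.27   0.255  1.606 -0.     1.281 -1.299]
F [-0.35  1.23 -2.86] M [-0.017  0.064  0.024] w 0.15
shift [ 0.04  0.2  -0.02]
turn [-0.0004 -0.0001 -0.0015]
[260.55433418  78.67523984]
```

View pics/w4.png

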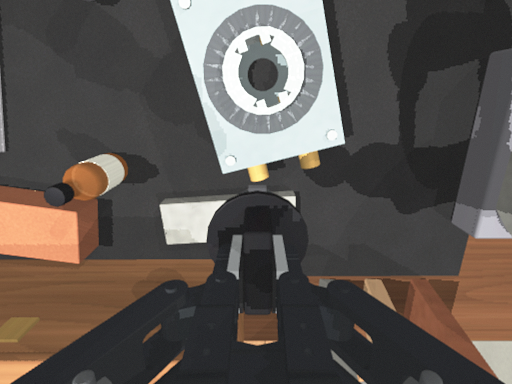

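The wrist view shows the mouth at about (263,72) with its white lip and notches, and the held cartridge below at (257,235). I'll enlarge both.

```bash
python3 - <<'E'
from h import *
im=cv2.imread("pics/w4.png")
cv2.imwrite("pics/c5.png",cv2.resize(im[22:122,213:313],(600,600),interpolation=cv2.INTER_CUBIC))
g=np.clip(im[180:320,197:317].astype(float)*3,0,255).astype(np.uint8)
cv2.imwrite("pics/c6.png",cv2.resize(g,(514,600),interpolation=cv2.INTER_CUBIC))
E
```

```text
(no output)
```

View pics/c5.png

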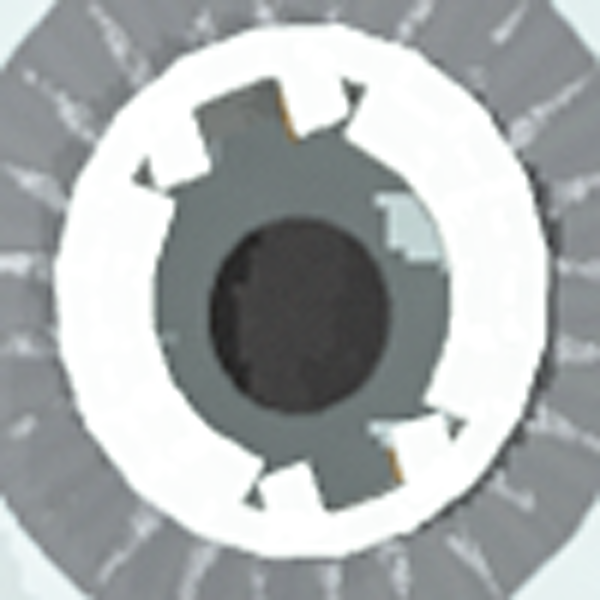

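View pics/c6.png

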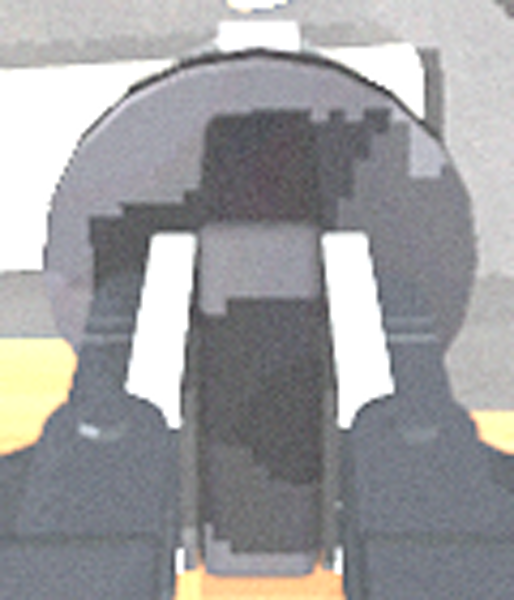

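```bash
cat > m5.py <<'E'
from h import *
d=np.load("w4.npz");m={"intrinsics":d["K"],"rvec":d["r"],"tvec":d["t"]}
f=lambda u,v:((u+.5)/6-.5+213,(v+.5)/6-.5+22)
im=cv2.imread("pics/w4.png")
P=np.array([onz(m,f(u,v),.095) for u,v in[(195,105),(277,78),(330,510),(402,483)]])
a=(P[0]+P[1])/2;b=(P[2]+P[3])/2
print("slot corners",P.round(4).tolist(),"mid",(a+b)/2,"slot yaw",np.arctan2(*(a-b)[1::-1]),"len",np.linalg.norm(a-b),"w",np.linalg.norm(P[0]-P[1]),np.linalg.norm(P[2]-P[3]))
# edges of slot directions
Q=np.array([onz(m,f(u,v),.095) for u,v in[(212,165),(195,105),(297,138),(277,78),(312,462),(330,510),(390,450),(402,483)]])
for i in(0,2,4,6):
    e=Q[i+1]-Q[i];print(np.arctan2(e[1],e[0]).round(3))
# lip outer circle (white mask)
w=(im.min(2)>235).astype(np.uint8);n,l,s,c=cv2.connectedComponentsWithStats(w)
k=[i for i in range(1,n) if s[i][0]>213 and s[i][1]>15 and s[i][0]+s[i][2]<315 and s[i][1]+s[i][3]<125 and s[i][4]>500];print(s[k])
cs,_=cv2.findContours((l==k[0]).astype(np.uint8),cv2.RETR_EXTERNAL,cv2.CHAIN_APPROX_NONE)
h=cv2.convexHull(cs[0])[:,0].astype(float)
W=np.array([onz(m,p,.095)[:2] for p in h])
(cx,cy),(p,q),an=cv2.fitEllipse((W*1e4).astype(np.float32));print("lip outer ellipse",cx/1e4,cy/1e4,p/2e4,q/2e4)
print("inner circle ctr?",onz(m,f(305,290),.095))
# held cartridge
g=lambda u,v:((u+.5)/4.283-.5+197,(v+.5)/4.286-.5+180)
zt=.4098-.1468
for u,v in[(197,225),(323,225),(205,575),(315,575)]:print(onz(m,g(u,v),zt).round(4))
print("flange L/R",onz(m,g(45,258),zt-.034),onz(m,g(474,258),zt-.034),"front",onz(m,g(262,52),zt-.034))
E
python3 m5.py
```

```text
slot corners [[0.5104, 0.1923, 0.095], [0.5069, 0.2043, 0.095], [0.5676, 0.2127, 0.095], [0.5635, 0.2239, 0.095]] mid [0.53712368 0.20831355 0.095     ] slot yaw -2.8035417371719893 len 0.06027411235427994 w 0.012550344012323035 0.011943092297872458
-2.849
-2.784
0.381
0.384
[[ 222   26   82   88 2956]]
lip outer ellipse 0.537239892578125 0.20807109375 0.03679967346191406 0.03707975158691406
inner circle ctr? [0.5355837  0.20858737 0.095     ]
[0.6151 0.1964 0.263 ]
[0.6151 0.2095 0.263 ]
[0.6596 0.1966 0.263 ]
[0.6596 0.2092 0.263 ]
flange L/R [0.63694492 0.17382753 0.229     ] [0.63701696 0.23188587 0.229     ] front [0.60760919 0.20323005 0.229     ]
```

```bash
python3 - <<'E'
from h import *
plan((.540,.2091,.345),np.pi+.345)
E
```

```text
t 7.6 pos [0.6404 0.203  0.4098] toolx yaw 3.1401 z [-1.e-04 -4.e-04 -1.e+00] q [ 0.27   0.255  1.606 -0.     1.281 -1.299]
F [-0.35  1.23 -2.86] M [-0.017  0.064  0.024] w 0.15
shift [10.04  0.6   6.48]
turn [-4.000e-04 -2.000e-04 -3.465e-01]
```

```bash
python3 -m jog '[[[1,2,0.1,0,0,0,-0.1],[1,5,0.3,0,0,0,-0.2],[1,8,0.5,1,0,0,-0.3],[1,9.6,0.6,3,0,0,-0.347],[1,10,0.6,5,0,0,-0.347],[1,10,0.6,6.2,0,0,-0.347],[1,10,0.6,6.5,0,0,-0.347],[1,10,0.6,6.5,0,0,-0.347],[1,10,0.6,6.5,0,0,-0.347]]]'
python3 - <<'E'
from h import *
m=bot.camera_model("wrist");im=bot.read_camera("wrist")[:,:,::-1]
cv2.imwrite("pics/w6.png",im)
s=bot.read_camera("scene")[:,:,::-1]
cv2.imwrite("pics/s6.png",cv2.resize(s[110:240,260:380],(600,650))[:600])
plan((.540,.2091,.305),np.pi+.345)
E
```

```text
time: 8.72
tool_pos: [0.5413, 0.2103, 0.3455]
tcp_rot: [-0.542, 3.093, 0.0]
wrist_force: [-0.1, -0.1, -2.7]
width: 0.153
t 8.825 pos [0.541  0.2104 0.3454] toolx yaw -2.7945 z [ 1.3e-03  4.0e-04 -1.0e+00] q [ 0.328  0.131  1.875 -0.     1.135 -1.59 ]
F [-0.6   0.11 -3.04] M [-0.021  0.021 -0.031] w 0.154
shift [ 0.14 -0.08  4.04]
turn [-0.0001  0.0013  0.0021]
```

View pics/w6.png

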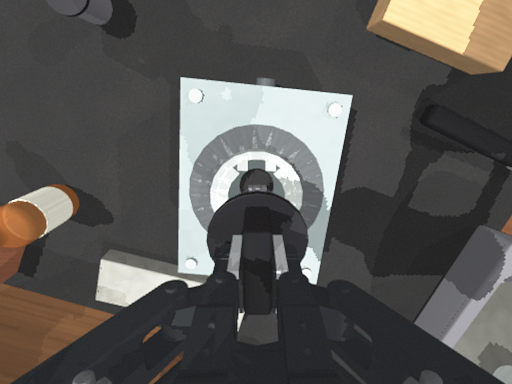

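View pics/s6.png

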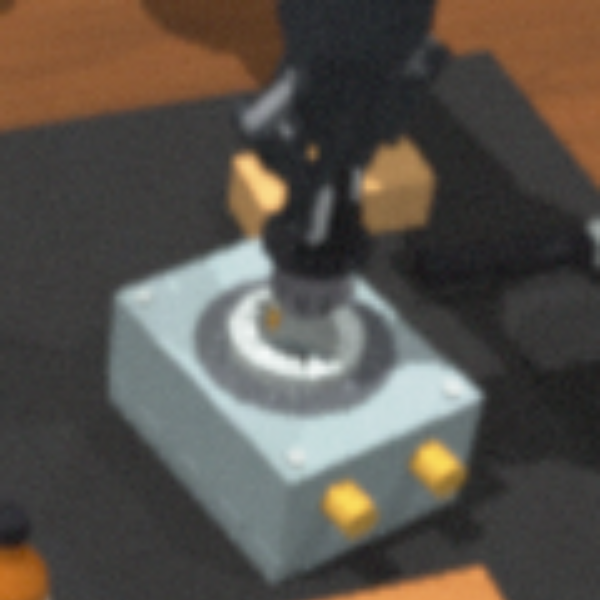

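The slot at (257,165) lines up with the bar at column 257. I'll go down slowly in stages.

```bash
python3 -m jog '[[[1,0.1,-0.1,0.7,0,0,0],[1,0.1,-0.1,1.4,0,0,0],[1,0.1,-0.1,2,0,0,0],[1,0.1,-0.1,2.5,0,0,0],[1,0.1,-0.1,2.5,0,0,0]]]'
python3 -m jog '[[[1,0,0,0.5,0,0,0],[1,0,0,1,0,0,0],[1,0,0,1.3,0,0,0],[1,0,0,1.3,0,0,0]]]'
python3 - <<'E'
from h import *
m=bot.camera_model("wrist");im=bot.read_camera("wrist")[:,:,::-1]
g=np.clip(im[140:240,187:327].astype(float)*1.6,0,255).astype(np.uint8)
cv2.imwrite("pics/w7.png",cv2.resize(g,(784,560),interpolation=cv2.INTER_CUBIC))
plan((.540,.2091,.298),np.pi+.345)
E
```

```text
time: 9.45
tool_pos: [0.5397, 0.2089, 0.3189]
tcp_rot: [0.542, -3.093, 0.0]
wrist_force: [0.7, -1.1, -4.0]
width: 0.155
time: 9.95
tool_pos: [0.5397, 0.2089, 0.3062]
tcp_rot: [0.543, -3.094, 0.0]
wrist_force: [0.0, -0.2, -2.4]
width: 0.151
t 10.0 pos [0.5399 0.209  0.3065] toolx yaw -2.7943 z [-2.e-04 -1.e-04 -1.e+00] q [ 0.326  0.165  1.913 -0.     1.064 -1.592]
F [-1.11 -0.   -2.42] M [0.029 0.024 0.022] w 0.151
shift [-0.02  0.01  0.85]
turn [-0.     -0.0003  0.0023]
```

View pics/w7.png

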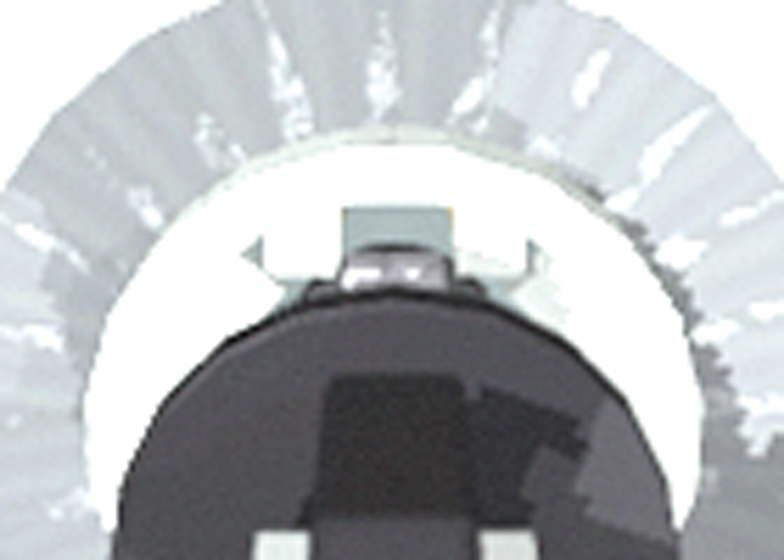

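The lug (columns 340–450) sits right over the slot (343–453). I'll push down gently.

```bash
python3 -m jog '[[[1,0,0,0.3,0,0,0],[1,0,0,0.6,0,0,0],[1,0,0,0.9,0,0,0],[1,0,0,1.1,0,0,0],[1,0,0,1.2,0,0,0],[1,0,0,1.2,0,0,0]]]'
python3 - <<'E'
from h import *
plan((.540,.2091,.284),np.pi+.345)
E
```

```text
time: 10.75
tool_pos: [0.5399, 0.209, 0.2946]
tcp_rot: [0.543, -3.094, 0.0]
wrist_force: [0.1, 0.4, -2.5]
width: 0.15
t 10.75 pos [0.5399 0.209  0.2946] toolx yaw -2.7944 z [-1.e-04 -1.e-04 -1.e+00] q [ 0.326  0.177  1.922 -0.     1.042 -1.592]
F [ 0.1   0.43 -2.47] M [ 0.025 -0.011 -0.015] w 0.15
shift [-0.01  0.01  1.06]
turn [-0.     -0.0002  0.0022]
```

```bash
python3 -m jog '[[[1,0,0,0.2,0,0,0],[1,0,0,0.4,0,0,0],[1,0,0,0.5,0,0,0],[1,0,0,0.5,0,0,0]]]'
python3 -m jog '[[[1,0,0,0.2,0,0,0],[1,0,0,0.3,0,0,0],[1,0,0,0.4,0,0,0],[1,0,0,0.4,0,0,0]]]'
python3 - <<'E'
from h import *
plan((.540,.2091,.284),np.pi+.345)
E
```

```text
time: 11.25
tool_pos: [0.5401, 0.209, 0.2902]
tcp_rot: [-0.543, 3.094, 0.0]
wrist_force: [-1.3, 0.2, 1.8]
width: 0.151
time: 11.75
tool_pos: [0.5401, 0.209, 0.286]
tcp_rot: [-0.543, 3.094, 0.0]
wrist_force: [-0.8, -0.5, 4.6]
width: 0.148
t 11.75 pos [0.5401 0.209  0.286 ] toolx yaw -2.7944 z [ 6.e-04  2.e-04 -1.e+00] q [ 0.326  0.187  1.929  0.     1.025 -1.592]
F [-0.76 -0.5   4.6 ] M [0.002 0.208 0.015] w 0.148
shift [0.01 0.01 0.2 ]
turn [0.     0.0006 0.0022]
```

Spring force is about 7.4 N, which means a depth of about 12 mm and agrees with the heights. I'll go 2.5 mm deeper.

```bash
python3 -m jog '[[[1,0,0,0.15,0,0,0],[1,0,0,0.25,0,0,0],[1,0,0,0.25,0,0,0],[1,0,0,0.25,0,0,0]]]'
python3 - <<'E'
from h import *
plan((.540,.2091,.2835),np.pi+.345)
m=bot.camera_model("wrist");im=bot.read_camera("wrist")[:,:,::-1]
g=np.clip(im[140:240,187:327].astype(float)*1.6,0,255).astype(np.uint8)
cv2.imwrite("pics/w8.png",cv2.resize(g,(784,560),interpolation=cv2.INTER_CUBIC))
E
```

```text
time: 12.25
tool_pos: [0.5401, 0.209, 0.2835]
tcp_rot: [-0.543, 3.094, 0.0]
wrist_force: [-1.2, -0.3, 5.1]
width: 0.149
t 12.25 pos [0.5401 0.209  0.2835] toolx yaw -2.7944 z [ 6.e-04  2.e-04 -1.e+00] q [ 0.326  0.189  1.931  0.     1.021 -1.592]
F [-1.19 -0.29  5.08] M [-0.065  0.296  0.088] w 0.149
shift [0.01 0.01 0.  ]
turn [-0.      0.0007  0.0022]
```

View pics/w8.png

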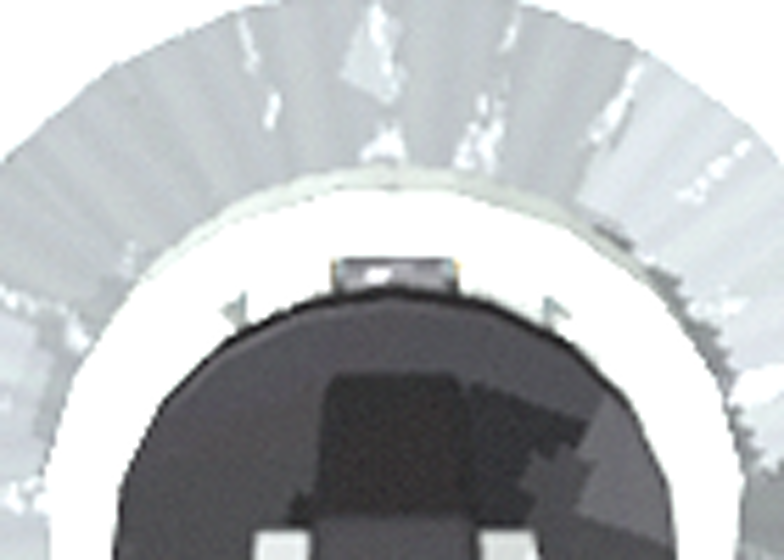

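The lug is down in the slot at (395,275) in the crop. The cartridge axis is about 3 mm from the tool axis along tool +x, so I'll twist about the mouth's centre with a small compensating arc.

```bash
python3 -m jog '[[[1,0,-0.02,0.05,0,0,0.06],[1,0.01,-0.04,0.05,0,0,0.13],[1,0.01,-0.06,0.05,0,0,0.2],[1,0.01,-0.08,0.05,0,0,0.27],[1,0.02,-0.1,0.05,0,0,0.33],[1,0.02,-0.1,0.05,0,0,0.33]]]'
python3 - <<'E'
from h import *
plan((.540,.2091,.2835),np.pi+.345-.33)
E
```

```text
time: 13.05
tool_pos: [0.5404, 0.2083, 0.2832]
tcp_rot: [-0.026, 3.14, 0.001]
wrist_force: [-1.5, 0.4, 5.6]
width: 0.151
t 13.05 pos [0.5404 0.2083 0.2832] toolx yaw -3.1248 z [ 1.2e-03  9.0e-04 -1.0e+00] q [ 3.250e-01  1.890e-01  1.931e+00  1.000e-03  1.019e+00 -1.263e+00]
F [-1.45  0.38  5.62] M [0.104 0.223 0.034] w 0.151
shift [ 0.03  0.08 -0.03]
turn [0.0009 0.0012 0.0018]
```

```bash
python3 - <<'E'
from h import *
im=bot.read_camera("wrist")[:,:,::-1]
g=np.clip(im[140:300,157:357].astype(float)*1.6,0,255).astype(np.uint8)
cv2.imwrite("pics/w9.png",cv2.resize(g,(750,600),interpolation=cv2.INTER_CUBIC))
print(bot.read_state()["torque"])
E
```

```text
[ 0.16487027  0.23604222 -0.04424673]
```

View pics/w9.png

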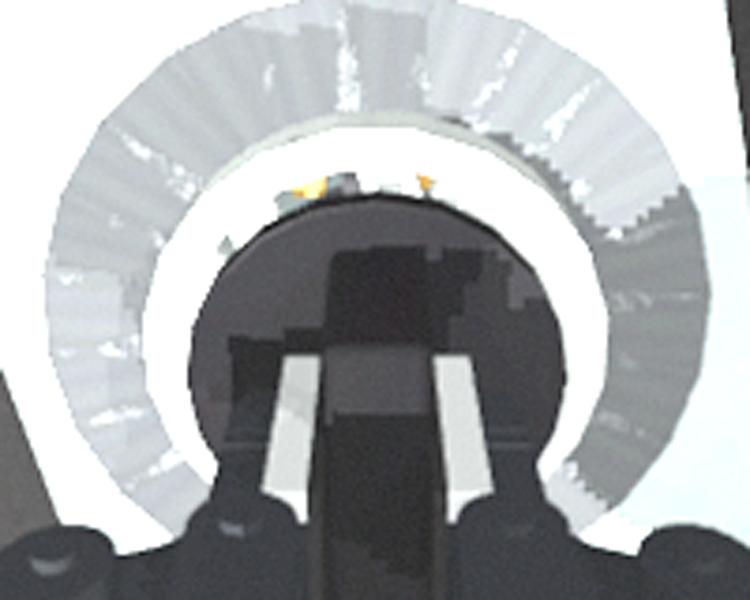

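The lug has left the slot under the lip, the orange fork now shows in the slot, and the bar is still square in the pads. I'll keep twisting.

```bash
python3 -m jog '[[[1,0,-0.02,0,0,0,0.07],[1,0.01,-0.04,0,0,0,0.14],[1,0.01,-0.06,0,0,0,0.21],[1,0.01,-0.08,0,0,0,0.28],[1,0.02,-0.11,0,0,0,0.38],[1,0.02,-0.11,0,0,0,0.38]]]'
python3 - <<'E'
from h import *
plan((.5403,.208,.2835),np.pi+.345-.71)
E
python3 -m jog '[[[1,0,-0.02,0,0,0,0.05],[1,0,-0.03,0,0,0,0.1],[1,0,-0.03,0,0,0,0.1]]]'
python3 - <<'E'
from h import *
plan((.5403,.208,.2835),np.pi+.345-.81)
E
```

```text
time: 13.85
tool_pos: [0.5403, 0.2073, 0.2833]
tcp_rot: [0.568, 3.088, 0.002]
wrist_force: [-1.6, 0.8, 6.3]
width: 0.154
t 13.85 pos [0.5403 0.2073 0.2833] toolx yaw 2.7779 z [ 0.0016  0.0012 -1.    ] q [ 3.230e-01  1.880e-01  1.932e+00  1.000e-03  1.019e+00 -8.840e-01]
F [-1.57  0.8   6.33] M [ 0.174  0.221 -0.001] w 0.154
shift [ 0.03  0.07 -0.02]
turn [0.0017 0.0011 0.0013]
time: 14.22
tool_pos: [0.5402, 0.2071, 0.2833]
tcp_rot: [0.721, 3.056, 0.003]
wrist_force: [-0.5, 0.6, 5.5]
width: 0.151
t 14.225 pos [0.5402 0.2071 0.2833] toolx yaw 2.6785 z [ 0.0018  0.0013 -1.    ] q [ 3.230e-01  1.880e-01  1.933e+00  1.000e-03  1.019e+00 -7.850e-01]
F [-0.54  0.62  5.48] M [0.216 0.131 0.028] w 0.151
shift [ 0.04  0.09 -0.02]
turn [0.0019 0.001  0.0019]
```

```bash
python3 -m jog '[[[1,0,-0.01,0,0,0,0.04],[1,0,-0.01,0,0,0,0.04]]]' >/dev/null
python3 -c "
from h import *
plan((.54,.208,.2835))"
python3 -m jog '[[[1,0,-0.01,0,0,0,0.04],[1,0,-0.01,0,0,0,0.04]]]'>/dev/null
python3 -c "
from h import *
plan((.54,.208,.2835))"
```

```text
t 14.475 pos [0.5402 0.207  0.2833] toolx yaw 2.6386 z [ 0.0018  0.0012 -1.    ] q [ 3.230e-01  1.880e-01  1.933e+00  1.000e-03  1.019e+00 -7.450e-01]
F [-1.68  1.38  5.36] M [0.219 0.109 0.03 ] w 0.149
shift [ 0.07  0.08 -0.02]
t 14.725 pos [0.5401 0.2069 0.2833] toolx yaw 2.5986 z [ 0.0018  0.0013 -1.    ] q [ 3.230e-01  1.880e-01  1.933e+00  1.000e-03  1.018e+00 -7.060e-01]
F [-0.71  1.16  5.06] M [0.296 0.101 0.001] w 0.154
shift [ 0.07  0.09 -0.02]
```

```bash
python3 - <<'E'
from h import *
im=bot.read_camera("wrist")[:,:,::-1]
g=np.clip(im[120:300,157:357].astype(float)*1.6,0,255).astype(np.uint8)
cv2.imwrite("pics/w10.png",cv2.resize(g,(667,600),interpolation=cv2.INTER_CUBIC))
s=bot.read_state();print(s["torque"],s["joint_torque"])
E
```

```text
[0.22477352 0.14222513 0.05318568] [ -0.75635763 -40.2858603  -30.4203701   -0.3845152   -0.10520246
   0.04893597]
```

View pics/w10.png

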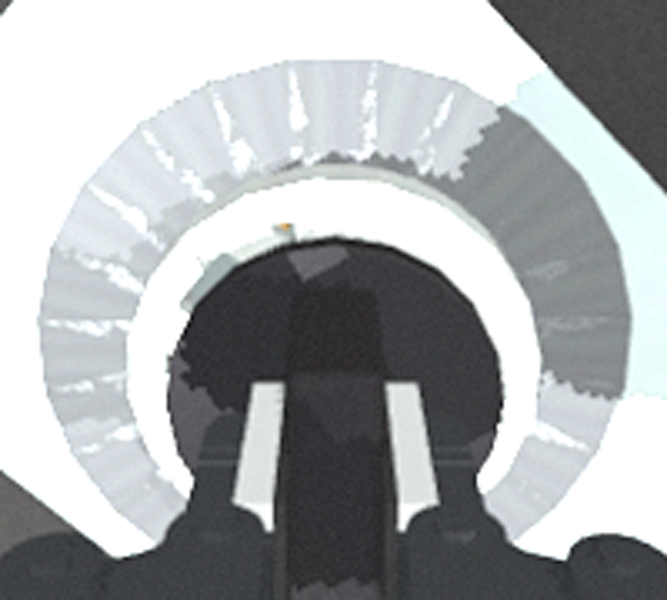

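The cartridge has turned with the tool (the slot is now at (205,280) and the bar is square in the pads), but the stop hasn't been felt yet. I'll continue in small steps.

```bash
python3 -m jog '[[[1,0,-0.01,0,0,0,0.03],[1,0,-0.01,0,0,0,0.03]]]' >/dev/null
python3 -c "
from h import *
plan((.54,.208,.2835))"
python3 -m jog '[[[1,0,-0.01,0,0,0,0.03],[1,0,-0.01,0,0,0,0.03]]]'>/dev/null
python3 -c "
from h import *
plan((.54,.208,.2835))"
```

```text
t 15.025 pos [0.5401 0.2068 0.2833] toolx yaw 2.5686 z [ 0.0018  0.0013 -1.    ] q [ 3.220e-01  1.880e-01  1.933e+00  1.000e-03  1.018e+00 -6.760e-01]
F [-0.51  0.04  4.66] M [0.219 0.13  0.066] w 0.15
shift [ 0.07  0.09 -0.02]
t 15.275 pos [0.5401 0.2068 0.2833] toolx yaw 2.5398 z [ 0.0023  0.0013 -1.    ] q [ 3.220e-01  1.880e-01  1.933e+00  1.000e-03  1.018e+00 -6.470e-01]
F [0.58 3.19 4.52] M [ 0.524 -0.076  0.569] w 0.152
shift [ 0.08  0.09 -0.02]
```

The stop is felt: 0.57 N m at a 0.95 rad turn. I'll ease the torque slightly and let the spring lift the lugs against the lip.

```bash
python3 -m jog '[[[1,0,0,0,0,0,-0.02],[1,0,0,-0.1,0,0,-0.02],[1,0,0,-0.2,0,0,-0.02],[1,0,0,-0.2,0,0,-0.02]]]'
python3 -c "
from h import *
plan((.54,.208,.2835))"
python3 -m jog '[[[1,0,0,-0.1,0,0,0],[1,0,0,-0.1,0,0,0]]]'
python3 -c "
from h import *
plan((.54,.208,.2835))"
```

```text
time: 15.78
tool_pos: [0.5401, 0.2067, 0.2848]
tcp_rot: [0.903, 3.008, 0.003]
wrist_force: [2.1, 3.9, 2.2]
width: 0.151
t 15.775 pos [0.5401 0.2067 0.2848] toolx yaw 2.5585 z [ 0.0018  0.0014 -1.    ] q [ 3.220e-01  1.860e-01  1.932e+00  1.000e-03  1.021e+00 -6.660e-01]
F [2.1  3.89 2.18] M [ 0.94  -0.505  0.222] w 0.151
shift [0.08 0.11 0.13]
time: 16.02
tool_pos: [0.5401, 0.2066, 0.2857]
tcp_rot: [0.903, 3.008, 0.003]
wrist_force: [2.7, 4.0, 2.1]
width: 0.148
t 16.025 pos [0.5401 0.2066 0.2857] toolx yaw 2.5584 z [ 0.0017  0.0014 -1.    ] q [ 3.220e-01  1.850e-01  1.932e+00  1.000e-03  1.023e+00 -6.660e-01]
F [2.73 3.95 2.09] M [ 0.872 -0.54   0.161] w 0.148
shift [0.08 0.11 0.22]
```

```bash
python3 -m jog '[[[0.9,0,0,0,0,0,0],[0.8,0,0,0,0,0,0],[0.7,0,0,0,0,0,0],[0.5,0,0,0,0,0,0],[0.5,0,0,0,0,0,0],[0.5,0,0,0,0,0,0]]]' 20
python3 - <<'E'
from h import *
plan((.54,.208,.2835))
im=bot.read_camera("wrist")[:,:,::-1]
cv2.imwrite("pics/w11.png",np.clip(im.astype(float)*1.3,0,255).astype(np.uint8))
E
```

```text
time: 16.77
tool_pos: [0.5395, 0.2061, 0.2855]
tcp_rot: [-0.903, -3.009, 0.001]
wrist_force: [-0.1, 0.5, 0.3]
width: 0.501
t 16.775 pos [0.5395 0.2061 0.2855] toolx yaw 2.5587 z [-5.e-04 -3.e-04 -1.e+00] q [ 0.322  0.185  1.932 -0.     1.025 -0.666]
F [-0.13  0.47  0.32] M [-0.002  0.033  0.019] w 0.501
shift [0.06 0.19 0.2 ]
```

View pics/w11.png

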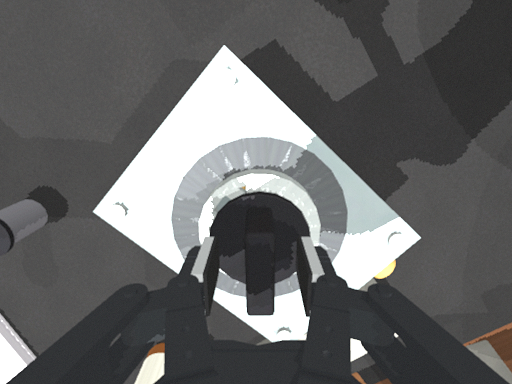

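Released, with the force at zero. I'll retract and check the seating from above.

```bash
python3 -m jog '[[[0.5,0,0,-1,0,0,0],[0.5,0,0,-3,0,0,0],[0.5,0,0,-6,0,0,0],[0.5,0,0,-9,0,0,0],[0.5,0,0,-11,0,0,0],[0.5,0,0,-11.5,0,0,0],[0.5,0,0,-11.5,0,0,0]]]'
python3 - <<'E'
from h import *
m=bot.camera_model("wrist");im=bot.read_camera("wrist")[:,:,::-1]
np.savez("w12.npz",K=m["intrinsics"],r=m["rvec"],t=m["tvec"]);cv2.imwrite("pics/w12r.png",im)
c=proj(m,(.5372,.2081,.1)).astype(int);x0,y0=c[0]-60,c[1]-60;print(x0,y0)
g=np.clip(im[y0:y0+120,x0:x0+120].astype(float)*2,0,255).astype(np.uint8)
cv2.imwrite("pics/w12.png",cv2.resize(g,(600,600),interpolation=cv2.INTER_CUBIC))
s=bot.read_camera("scene")[:,:,::-1]
cv2.imwrite("pics/s12.png",cv2.resize(s[130:240,270:380],(600,600)))
t=bot.read_camera("top")[:,:,::-1];cv2.imwrite("pics/t12.png",t)
E
```

```text
time: 17.7
tool_pos: [0.5394, 0.2062, 0.4006]
tcp_rot: [-0.903, -3.009, 0.0]
wrist_force: [-0.2, -0.2, 0.1]
width: 0.503
198 121
```

View pics/w12.png

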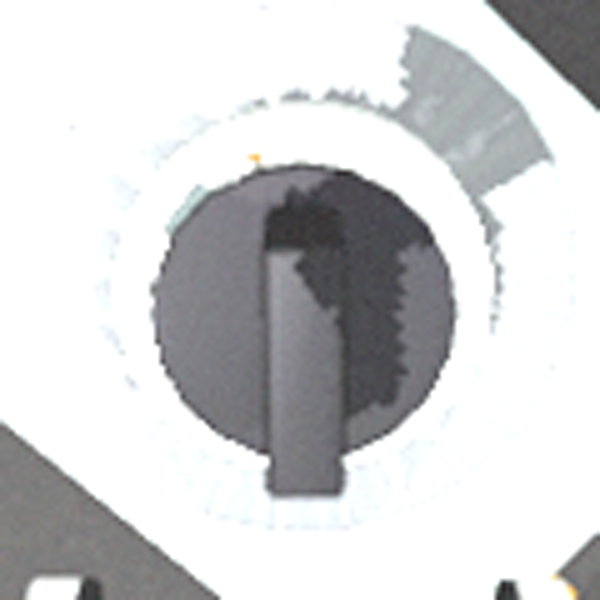

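View pics/s12.png

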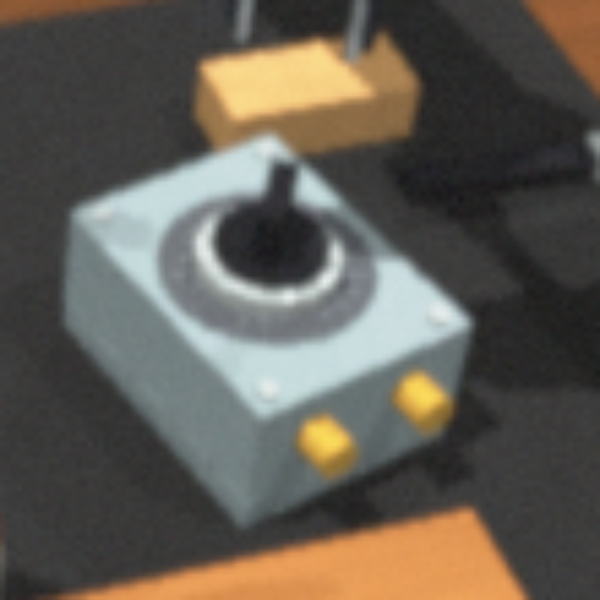

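View pics/t12.png

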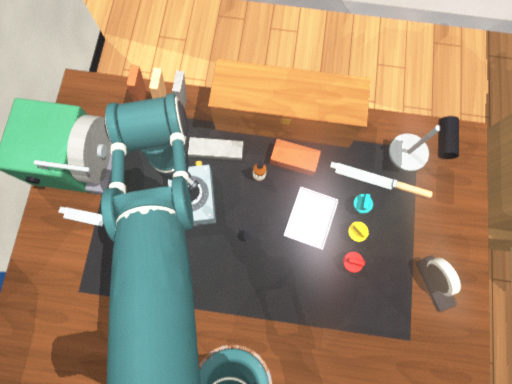

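The cartridge sits low and upright in the collar: flange centred in the lip at (305,310) and the bar vertical in the crop. The bystanders are unmoved. One numeric check of the bar's yaw and the axis before handing in.

```bash
python3 - <<'E'
from h import *
d=np.load("w12.npz");m={"intrinsics":d["K"],"rvec":d["r"],"tvec":d["t"]}
f=lambda u,v:((u+.5)/5-.5+198,(v+.5)/5-.5+121)
for z in (.137,.139,.141):
    P=np.array([onz(m,f(u,v),z) for u,v in[(266,249),(343,249),(341,496),(270,496)]])
    dd=(P[0]+P[1]-P[2]-P[3])/2
    print(z,P.mean(0).round(4),"len",np.linalg.norm(dd).round(4),"yaw",np.arctan2(dd[1],dd[0]).round(3),"turn from slot",(np.pi+.345-np.arctan2(dd[1],dd[0])).round(3))
L,Rr=onz(m,f(153,308),.105),onz(m,f(457,308),.105);print("flange",(L+Rr)/2,"diam",np.linalg.norm(L-Rr))
s=bot.read_state();print(s["time"],s["wrist_force"],s["width"])
E
```

```text
0.137 [0.5389 0.2073 0.137 ] len 0.0447 yaw 2.564 turn from slot 0.923
0.139 [0.5383 0.2077 0.139 ] len 0.0443 yaw 2.564 turn from slot 0.923
0.141 [0.5377 0.208  0.141 ] len 0.044 yaw 2.564 turn from slot 0.923
flange [0.53682612 0.20884649 0.105     ] diam 0.058236822029171194
17.85 [-0.49628885  0.16106848 -0.39391933] 0.49742550129525753
```

The axis is within about 1–2 mm of the mouth centre, the bar is turned 0.92 rad from the slots (the stop plus the play), and the gripper is clear. Handing in.

```bash
python3 -c "
from workcell import bot
print(bot.finish_job())"
```

```text
the job is handed in; nothing more can be done
None
```

The cartridge is locked in the filter box and released, and I handed the job in at about 18 s of the 72 s allowed. No verdict came back, so this rests on my own checks.

**What I did:** I gripped the black cartridge by its bar and lifted it out of the tray. The wrist camera put the slots at a heading of about 0.345 rad, so the lugs dropped straight in without searching. I pushed down about 14 mm against the spring and twisted clockwise until I felt the stop. Then I eased off, opened the gripper and retracted.

**Last checks:**
- **Twist:** the torque at the stop was 0.57 N m. The bar ended 0.92 rad from the slots, which fits the ring at its 0.85 rad stop plus lug play.
- **Position:** the axis is about 1–2 mm from the mouth's centre, and the cartridge looks upright and low in the collar. I took its depth from the arm height and spring force before release and did not measure it again afterwards.
- **Forces:** the wrist force readings stayed below about 7 N throughout.
- **Surroundings:** the bystanders that the arm left visible look unmoved, and the gripper is clear.

**What disagreed:**
- Almost no torque showed while the ring was turning, where 0.1–0.3 N m was expected. The pictures showed the lug moving under the lip with the bar still square in the pads.
- A side force of about 5 N built up at the stop and disappeared on release.

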